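# Clear the mouldy mandarins into the food recycler and hold its dial at mix

## Task

Two of the five mandarins in the fruit tray have gone mouldy: put both into the bucket of the food recycler, leaving the good ones in their pockets and the other things on the worktop where they are. Then mix the spoiled fruit in: turn the recycler's dial clockwise past its first and second clicks to the third position, the red mark, where it is sprung and the machine runs only while it is held. Hold it at the red mark for at least two seconds and finish with the fingers still holding it there: do not let go.

Things in the scene. Friction and masses are not known exactly. Their poses are not given: they have to be found in the camera images.
- spoiled_1: Mouldy mandarin, 58 mm across and 52 mm tall, orange with a brown-edged white and grey-green patch of mould on top. Origin at the centre of its underside. Starts in a tray pocket, mould upward; which pocket varies.
- spoiled_2: Mouldy mandarin, 53 mm across and 43 mm tall, orange with a brown-edged white and grey-green patch of mould on top. Origin at the centre of its underside. Starts in a tray pocket, mould upward; which pocket varies.
- sound_1: Good mandarin, clean orange, 53 mm across and 43 mm tall. Origin at the centre of its underside. Starts in a tray pocket (which one varies) and stays there.
- sound_2: Good mandarin, clean orange, 58 mm across and 52 mm tall. Origin at the centre of its underside. Starts in a tray pocket (which one varies) and stays there.
- sound_3: Good mandarin, clean orange, 58 mm across and 52 mm tall. Origin at the centre of its underside. Starts in a tray pocket (which one varies) and stays there.
- tray: Blue-grey moulded fruit tray, fixed, 312 (x) x 200 (y) x 10 mm, origin at the centre of its underside. Six pockets, 50 mm wide, 8 mm deep (floor 2 mm above the worktop), at x = -100, 0 and +100, y = -46 and +46 mm in its frame; one is empty. Between fruits over 40 mm are free along its x, over 30 mm along its y; bumps 6.5 mm high stand on it at y = 0, x = -50 and +50 mm.
- recycler: Countertop food recycler, a white appliance with its lid off, fixed; 186 mm deep (x) and 310 mm wide (its y, from -145 to +165 mm), origin on the worktop under its middle. Its left part (+y) is a control deck 88 mm high with the dial; its right part (-y) is a round housing 134 mm high with the aluminium bucket in it.
- bucket_mouth (a point): Centre of the open mouth of the bucket, 134 mm above the worktop. The bucket is 153 mm wide inside at the mouth and about 142 mm at its floor, 100 mm below the mouth; a flat black mixing paddle, up to 10 mm high, lies on the floor.
- dial_grip (a point): Top centre of the dial's grip bar, on its upright turning axis, 122 mm above the worktop. The bar is 46 mm long and 12 mm thick and stands 23 mm proud of a 54 mm disc. It lies along this point's x axis, which points to the end with the white pointer line; the point turns with the dial, and fingers can close on the bar along the point's y axis.
- dial (a joint): Dial angle, rad, grows clockwise seen from above. 0 = off (white ring), where it starts; clicks at 0.436 (one dot) and 0.873 (two dots), where it stays when let go; third position 1.309 (red mark; over 1.2 counts), end stop 1.37. Let go past the second click, it springs back to it. About 0.06 N m to pass a click, 0.2 N m to hold the third position.
- mug: Pink and white mug, 88 x 116 x 90 mm, a loose bystander on the left; origin at the centre of its underside. Near it a big pan hangs over the worktop (world x 0.32 to 0.74, y 0.40 to 0.49 m, from 0.56 m up): keep the arm clear of it.
- spice_jar: Spice jar with a dark lid, 41 mm wide, 104 mm tall, a loose bystander at the back; origin at the centre of its underside. To its right a fire extinguisher hangs on the window post (world x over 0.64, y -0.11 to 0.03 m, from 0.41 m up), and two copper pans hang 0.73 m up at x 0.18 to 0.43, y -0.39 to -0.08 m: keep the arm clear of them.
- tomato_tin: Tin with tomatoes on its label, 75 mm wide, 58 mm tall, a loose bystander; origin at the centre of its underside.
There are look-alikes about, which are no part of the job. Leave any blue or turquoise look-alike of the spoiled_1 alone. Leave any turquoise look-alike of the spoiled_2 alone.

How it is judged:
By the outcome, as a careful person would: the job done as asked, in the order asked, and still so for the second after the job is handed in, while the arm keeps its last pose, push and grip.
It also fails if it takes over 70 s, if anything falls off the work surface, if the arm or the gripper's body presses on something with over 40 N, if the wrist force passes 120 N, or if a joint passes its speed limit or range.

## Robot

A 6-joint arm with a two-finger parallel gripper is mounted at the origin on a cart in front of the work surface, level with it; the furniture and walls round the work are solid. World frame = base frame: x ahead of the robot, y to its left, z up, the work surface at z = 0. Lengths are in m, angles in rad, forces in N, time in s.
With the tool pointing down it reaches from about 0.375 to 0.975 m from the base axis. Payload 3.8 kg.
Tool frame: the origin (TCP) lies midway between the tips of the shut fingers; the grasp point (between the pads) lies 19 mm behind it; z points along the fingers, y is the line along which they close (so a half turn about z gives the same grasp; the last joint's range is limited). The gripper opens to 85 mm and grips with 20 to 120 N. Pads are 22 mm wide; open, the fingers measure 114 mm over their backs; the gripper's body (76 mm by 85 mm) begins 54 mm behind the grasp point. The pads swing forward as they close: fully open they stand 13 mm farther back than shut.
Start: joints at [-1.37, 0.264, 1.604, -0, 1.274, -0.037], TCP at [0.159, -0.656, 0.2] pointing down, gripper open.
Joint ranges: [-2.63, 2.63], [-0.94, 2.18], [0.31, 2.57], [-1.31, 4.45], [0, 2.66], [-2.55, 2.55]. Speed limits (rad/s): [2.57, 2.57, 3.14, 3.14, 3.14, 3.14].

## Interface

Orientations are given as a rotation vector (axis times angle).
In Python, from workcell import status, read_camera, workorder, masks_of gives the robot as it stands.
- The arm moves only by the tool drive_tool, never from a script. Its argument "rows" is a list of rows, each a list of 7 numbers: the turn, a rotation vector about the tool's x, y, z in degrees, then the shift along the tool's x, y, z in m, then the opening, from 0 (shut) to 1 (fully open). In form: [[ax, ay, az, tx, ty, tz, claw], ...]. A call has 1 to 8 rows; each row shifts and turns the commanded pose from where the row before left it, along the tool's axes as they then stand; what a row does not reach is not made up. A row lasts 1/12 s, in which the tool goes at most 41.7 mm and 7.16 degrees, less where a joint would pass 70% of its speed; a pose out of reach is approached as far as the arm can. A call is refused whole if a number of a shift passes 0.0417 or a number of a turn 7.16, either way. A call with a gripper value outside its range is refused whole. The fingers move at their own pace and stop on an object; "force" is the grip in N (left out, the last holds). Time passes only in rows, so rows that do not move let the fingers close. It gives the time, the measured TCP pose, the force, the opening and the grip force at its end, in the units of the state.
- status.read_state(): the state, without advancing time (a new reading comes with each control period).
- read_camera(name): name is "side" or "top" or "wrist"; returns a dict with "color" (480x640x3 uint8, red, green, blue), "intrinsics" (3x3 intrinsics, pixels), "world_from_camera" (4x4, takes a point from camera to world coordinates); the wrist camera has in their place "mount" (4x4, takes a point from camera to tool coordinates, whose origin is the TCP and whose axes are the flange's). Camera axes: x right, y up, looking along -z (the intrinsics and any distortion apply to the point x, -y, -z); pixel columns grow to the right and rows downward; lengths in m; the calibration is good to about 2 mm. A picture is of the moment at which its call begins: read the wrist's pose just before it. There is no depth.
- workorder.finish_job(): hands the job in; it is judged then, once.
Trained networks look in a picture, given as the dict that the camera call returned (one of the last four; its "shot" number tells which), for a name from the list of things; names that differ only in an ending like _2 or _b are one class to them, and where a whole thing is asked for, a point or a joint stands for the part that bears it (a point fixed in the world has none). Each returns a list of dicts, best first, with "score" (0 to 1); they miss things now and then, are a little off and sometimes report something else, mostly with a low value. They report only what shows in the picture. A call takes as long as a camera call. They do not tell look-alikes from the thing itself.
- masks_of(picture, name): "mask" (480x640 bool, what is visible of it) and "bbox" ([left, top, right, bottom] in pixels, round what is visible of it).
The state is a dict: "time": time; "q": joint angles; "joint_vel": joint speeds; "joint_torque": joint torques, N m; "tool_pos": TCP position; "tcp_rot": TCP orientation; "wrist_force": force on the tool from outside, world axes, zero at the start; "torque": the same for the moment, N m; "width": opening from 0.0 (shut) to 1.0 (fully open); "grip_force": force on a finger pad.
Only numpy, scipy, OpenCV 4.12 (cv2) and the standard library are available. Lean on these libraries where they do the work, as an engineer would, in place of code of your own. Each camera call takes 0.05 s, during which the arm holds its last target. There are 200 camera calls.

## Working session

There is one attempt and no reset: what is moved stays moved. The work goes in short steps, Python scripts to look and compute and a tool call to move; the robot and the scene stay as the last step left them, time stands still between calls to the robot, and variables do not carry over. Pictures are saved under pics/ and viewed, at most 10 in all, crops included, and the job is handed in when it is done.

Besides the shell and the picture viewer there is one more tool, called in YAML: its name, and indented under it one key for each argument. drive_tool: Moves the arm, as the interface text tells. Its arguments: {"type":"object","properties":{"rows":{"type":"array"},"force":{"type":"number"}},"required":["rows"]}

```bash
mkdir -p pics; cat > h.py <<'E'
import numpy as np,cv2
from workcell import status,read_camera,workorder,masks_of
from scipy.spatial.transform import Rotation as R
def save(p,n): cv2.imwrite(f'pics/{n}.png',p['color'][:,:,::-1])
def ray(p,uv,W=None):
    K=np.array(p['intrinsics']);W=np.array(p['world_from_camera']) if W is None else W
    d=np.linalg.inv(K)@[uv[0],uv[1],1]; d=np.array([d[0],-d[1],-d[2]])
    return W[:3,3],W[:3,:3]@d
def atz(p,uv,z,W=None):
    o,d=ray(p,uv,W); return o+d*(z-o[2])/d[2]
def proj(p,X,W=None):
    W=np.array(p['world_from_camera']) if W is None else W
    c=np.linalg.inv(W)@np.append(X,1); v=np.array(p['intrinsics'])@[c[0],-c[1],-c[2]]; return v[:2]/v[2]
def wristW(p,s): 
    T=np.eye(4);T[:3,:3]=R.from_rotvec(s['tcp_rot']).as_matrix();T[:3,3]=s['tool_pos'];return T@np.array(p['mount'])
E
python3 - <<'E'
from h import *
s=status.read_state();print(s)
t=read_camera('top');save(t,'top0');d=read_camera('side');save(d,'side0')
for nm,p in(('top',t),('side',d)):
  print(nm,[k for k in p if k!='color'],np.round(p['world_from_camera'],3).tolist())
  for n in['spoiled_1','sound_1','tray','recycler','dial','dial_grip','mug','spice_jar','tomato_tin']:
    try:
      for m in masks_of(p,n)[:7]: print(n,round(m['score'],2),np.round(m['bbox']).tolist(),np.argwhere(m['mask']).mean(0)[::-1].round(1))
    except Exception as e: print(n,e)
E
```

```text
{'time': 0.0, 'q': array([-1.36988861e+00,  2.64735221e-01,  1.60533937e+00, -1.98414202e-05,
        1.27368195e+00, -3.68986834e-02]), 'joint_vel': array([-0.00077557, -0.00208212,  0.00034294, -0.00032489, -0.00124817,
       -0.00127349]), 'joint_torque': array([ 1.33258782e-03, -5.15105867e+01, -3.67311680e+01,  3.89891293e-04,
        1.30318818e-02,  1.07144314e-05]), 'tool_pos': array([ 0.15884822, -0.65524679,  0.19899286]), 'tcp_rot': array([-3.11726999e+00, -3.72419283e-01,  3.07902797e-04]), 'wrist_force': array([0.39338939, 0.08349087, 0.07588093]), 'torque': array([0.03696916, 0.01838725, 0.00542483]), 'grip_force': 0.0, 'width': 1.0042326409247717}
top ['intrinsics', 'world_from_camera', 'shot'] [[-0.479, 0.839, -0.259, 0.085], [-0.878, -0.46, 0.133, 0.207], [-0.007, 0.291, 0.957, 1.813], [0.0, 0.0, 0.0, 1.0]]
spoiled_1 0.83 [295.0, 244.0, 312.0, 264.0] [302.6 252.7]
spoiled_1 0.8 [318.0, 308.0, 334.0, 324.0] [325.7 315.9]
spoiled_1 0.75 [225.0, 285.0, 244.0, 302.0] [235.2 294.5]
spoiled_1 0.67 [250.0, 272.0, 269.0, 288.0] [259.4 278.7]
spoiled_1 0.58 [315.0, 270.0, 33
[... 1171 characters left out ...]
75.0, 298.0, 296.0, 316.0] [285.3 308. ]
spoiled_1 0.52 [226.0, 276.0, 355.0, 339.0] [287.7 309.2]
sound_1 0.75 [310.0, 303.0, 334.0, 326.0] [320.8 313.8]
sound_1 0.65 [319.0, 290.0, 338.0, 308.0] [329.6 297. ]
sound_1 0.57 [257.0, 273.0, 275.0, 290.0] [264.4 283.3]
tray 0.8 [226.0, 275.0, 355.0, 340.0] [287.7 309.1]
recycler 0.73 [317.0, 200.0, 409.0, 257.0] [366.4 227.9]
dial 0.48 [336.0, 217.0, 349.0, 228.0] [344.8 221.8]
dial_grip 0.69 [340.0, 215.0, 355.0, 230.0] [344.4 221.6]
mug 0.61 [274.0, 298.0, 293.0, 319.0] [285.1 308.3]
mug 0.58 [185.0, 335.0, 240.0, 388.0] [207.8 359.8]
mug 0.35 [309.0, 302.0, 333.0, 325.0] [320.8 314.1]
spice_jar 0.75 [195.0, 272.0, 215.0, 310.0] [204.9 291.4]
```

```bash
python3 - <<'E'
import cv2
a=cv2.imread('pics/top0.png')[170:350,120:500];cv2.imwrite('pics/top1.png',cv2.resize(a,None,fx=2.1,fy=2.1,interpolation=cv2.INTER_CUBIC))
a=cv2.imread('pics/side0.png')[190:390,175:435];cv2.imwrite('pics/side1.png',cv2.resize(a,None,fx=3,fy=3,interpolation=cv2.INTER_CUBIC))
E
```

```text
(no output)
```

View pics/top1.png

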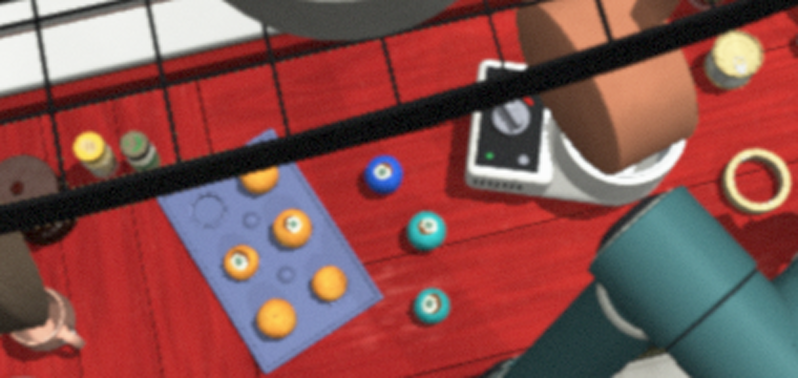

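View pics/side1.png

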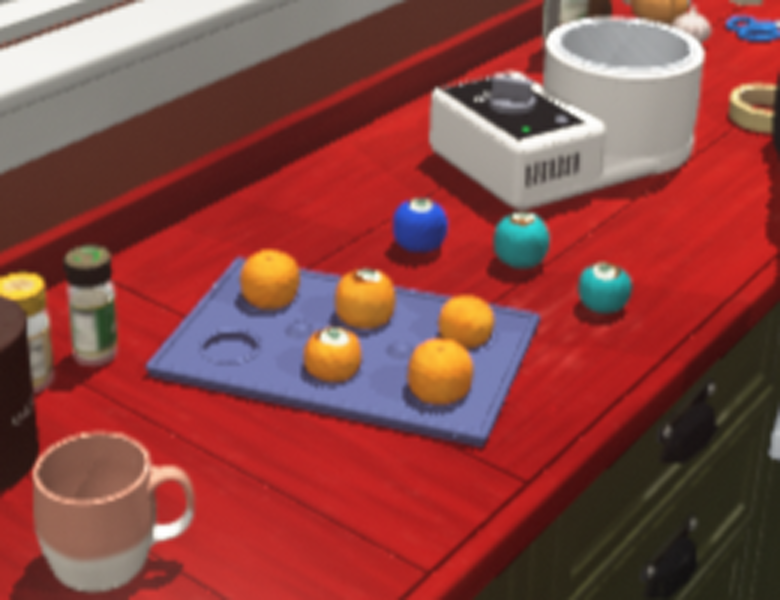

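The spoiled mandarins are the middle pair in the tray: top (259,279) larger and (234,295) smaller; side (297,290) and (285,308). Look-alikes to leave: blue (303,253), turquoise (324,279) and (326,316), plus three clean oranges at (277,305), (252,321), (244,256) in the top view. The close crops show mould on orange for just the chosen two.

```bash
python3 - <<'E'
from h import *
from scipy.optimize import least_squares
t=read_camera('top');d=read_camera('side')
T=lambda u,v:np.array([120+u/2.1,170+v/2.1]);S=lambda u,v:np.array([175+u/3,190+v/3])
print('fruit')
def tri(a,b):
    o,e=ray(t,a);o2,f=ray(d,b)
    A=np.stack([e,-f],1);k=np.linalg.lstsq(A,o2-o,rcond=None)[0];p=o+k[0]*e;q=o2+k[1]*f
    return ((p+q)/2).round(4),np.linalg.norm(p-q).round(4)
obs=[(259.4,278.7,297,290,0.028),(234.7,294.8,285.5,308.1,.0235),(251.8,320.9,320.8,313.8,.028),(276.9,304.6,329.6,297,.0235)]
for o in obs: print(tri(o[:2],o[2:4]))
for n,a,b in[('dial',(363.6,225.8),(344.7,221.7)),('blue',(302.6,252.7),(314.5,265)),('t1',(323.7,279.5),(348.3,270.1)),('t2',(325.7,315.9),(375.7,286.2))]: print(n,tri(a,b))
tc=[(T(267,373),'bl'),(T(382,297),'br')]
# tray corner fit
C=np.array([[156,100,10],[156,-100,10],[-156,-100,10],[-156,100,10]])/1e3
side=[S(238,258),S(538,315),S(487,440),S(150,370)]
print('corners side',[atz(d,s,.01).round(3).tolist() for s in side])
top=[T(272,130),T(382,297),T(267,373),T(158,198)]
print('corners top',[atz(t,s,.01).round(3).tolist() for s in top])
# bucket rim from side: ellipse extremes & recycler
for uv in[(545,47),(703,50),(623,18),(625,78)]: print('rim',atz(d,S(*uv),.134).round(3))
for uv in[(480,62),(552,62),(466,180),(550,192)]: print('deck?',atz(t,T(*uv),.088).round(3))
for uv in[(432,92),(512,75),(604,125),(522,160)]: print('deck side',atz(d,S(*uv),.088).round(3))
m=masks_of(d,'recycler')[0]['mask']
for uv in [(745,65)]: print('tin top',atz(t,T(735,52),.058).round(3))
E
```

```text
fruit
(array([0.5387, 0.1528, 0.0266]), np.float64(0.0013))
(array([0.5314, 0.244 , 0.0231]), np.float64(0.0025))
(array([0.4327, 0.2342, 0.0263]), np.float64(0.0033))
(array([0.4416, 0.1429, 0.0226]), np.float64(0.0039))
dial (array([ 0.5177, -0.2035,  0.0997]), np.float64(0.0073))
blue (array([ 0.549 , -0.0065,  0.0251]), np.float64(0.0021))
t1 (array([ 0.4417, -0.0231,  0.0233]), np.float64(0.0041))
t2 (array([0.3393, 0.0268, 0.019 ]), np.float64(0.0051))
corners side [[0.701, 0.109, 0.01], [0.389, 0.085, 0.01], [0.368, 0.288, 0.01], [0.678, 0.315, 0.01]]
corners top [[0.696, 0.109, 0.01], [0.386, 0.084, 0.01], [0.368, 0.284, 0.01], [0.683, 0.31, 0.01]]
rim [ 0.505 -0.279  0.134]
rim [ 0.335 -0.35   0.134]
rim [ 0.447 -0.411  0.134]
rim [ 0.397 -0.23   0.134]
deck? [ 0.615 -0.209  0.088]
deck? [ 0.563 -0.304  0.088]
deck? [ 0.465 -0.1    0.088]
deck? [ 0.391 -0.198  0.088]
deck side [ 0.613 -0.2    0.088]
deck side [ 0.546 -0.287  0.088]
deck side [ 0.408 -0.197  0.088]
deck side [ 0.463 -0.076  0.088]
tin top [ 0.451 -0.566  0.058]
```

drive_tool:
  rows:
    - [0,0,-7,0,0,-0.004,1]
    - [0,0,-7,0,0,-0.004,1]
    - [0,0,-7,0,0,-0.004,1]
    - [0,0,-7,0,0,-0.004,1]
    - [0,0,-7,0,0,-0.004,1]
    - [0,0,-7,0,0,-0.004,1]
    - [0,0,-7,0,0,-0.004,1]
    - [0,0,-7,0,0,-0.004,1]

```text
time: 1.82
tool_pos: [0.159, -0.656, 0.2325]
tcp_rot: [-2.574, -1.801, -0.0]
wrist_force: [-1.1, 0.2, 0.2]
width: 1.003
grip_force: 0.0
```

drive_tool:
  rows:
    - [0,0,-6.2,0,0,0,1]
    - [0,0,-6.2,0,0,0,1]
    - [0,0,-6.2,0,0,0,1]
    - [0,0,-6.2,0,0,0,1]
    - [0,0,0,0.018,0.03,0,1]
    - [0,0,0,0.018,0.03,0,1]
    - [0,0,0,0.018,0.03,0,1]
    - [0,0,0,0.018,0.03,0,1]

```text
time: 2.48
tool_pos: [0.2739, -0.5742, 0.2323]
tcp_rot: [2.135, 2.304, 0.0]
wrist_force: [0.9, -0.9, -0.1]
width: 0.999
grip_force: 0.0
```

drive_tool:
  rows:
    - [0,0,0,0.018,0.03,0,1]
    - [0,0,0,0.018,0.03,0,1]
    - [0,0,0,0.018,0.03,0,1]
    - [0,0,0,0.018,0.03,0,1]
    - [0,0,0,0.018,0.03,0,1]
    - [0,0,0,0.018,0.03,0,1]
    - [0,0,0,0.03,0.01,0,1]
    - [0,0,0,0.03,0.01,0,1]

```text
time: 3.15
tool_pos: [0.461, -0.3908, 0.232]
tcp_rot: [-2.133, -2.306, -0.0]
wrist_force: [0.2, -0.1, -0.8]
width: 0.998
grip_force: 0.0
```

```bash
python3 - <<'E'
from h import *
s=status.read_state();p=read_camera('wrist');save(p,'w1');W=wristW(p,s)
print(s['tool_pos'],R.from_rotvec(s['tcp_rot']).as_matrix().round(3).tolist());print(np.round(p['mount'],3).tolist())
for n in['dial_grip','recycler','tomato_tin']:
  for m in masks_of(p,n)[:2]: print(n,m['score'],m['bbox'],np.argwhere(m['mask']).mean(0)[::-1].round(1))
print(proj(p,[.421,-.318,.134],W),proj(p,[.518,-.204,.122],W))
E
```

```text
[ 0.46095219 -0.39080125  0.23203008] [[-0.078, 0.997, 0.0], [0.997, 0.078, 0.0], [0.0, 0.0, -1.0]]
[[0.001, 0.951, 0.308, 0.079], [1.0, -0.001, -0.0, 0.001], [0.0, 0.308, -0.951, -0.173], [0.0, 0.0, 0.0, 1.0]]
dial_grip 0.81 [380.5, 0.5, 442.4, 22.8] [410.2   7.4]
recycler 0.7 [146.1, 0.1, 533.7, 265.3] [310.1 113.2]
tomato_tin 0.96 [261.4, 303.7, 326.2, 386.9] [294.3 347.5]
[266.98838156 126.04721782] [423.45946988 -42.99167786]
```

View pics/w1.png

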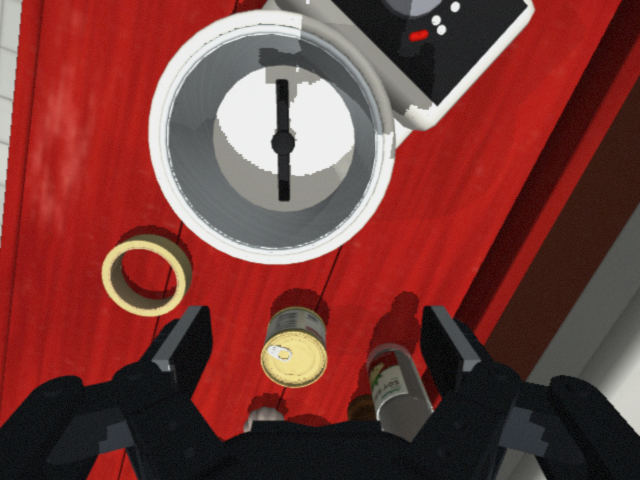

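Wrist view: bucket mouth centred near (272,137), paddle inside, dial at the upper edge (410,0), tomato tin at (294,347).

drive_tool:
  rows:
    - [0,0,0,0.038,0.0085,0,1]
    - [0,0,0,0.038,0.0085,0,1]
    - [0,0,0,0.038,0.0085,0,1]
    - [0,0,0,0.038,0.0085,0,1]
    - [0,0,0,0.038,0.0085,0,1]
    - [0,0,0,0.038,0.0085,0,1]
    - [0,0,0,0,0,0,1]

```text
time: 3.93
tool_pos: [0.4934, -0.1563, 0.2326]
tcp_rot: [-2.129, -2.308, -0.004]
wrist_force: [1.2, -1.5, -0.1]
width: 0.999
grip_force: 0.0
```

```bash
python3 - <<'E'
from h import *
s=status.read_state();p=read_camera('wrist');save(p,'w2');W=wristW(p,s)
print(s['tool_pos'])
for n in['spoiled_1','sound_1','dial_grip']:
  for m in masks_of(p,n)[:5]:
    c=np.argwhere(m['mask']).mean(0)[::-1];print(n,round(m['score'],2),np.round(m['bbox']),c.round(1),atz(p,c,.026,W).round(4))
for x in([.5387,.1528,.028],[.5314,.244,.022]): print(proj(p,x,W))
from scipy.spatial.transform import Rotation as R
s1=dict(tool_pos=[.46095,-.3908,.23203],tcp_rot=R.from_matrix(np.array([[-.078,.997,0],[.997,.078,0],[0,0,-1]])).as_rotvec())
W1=wristW(p,s1)
for uv in[(272,137),(149,140),(395,140),(166,137),(380,137),(272,12),(272,264)]: print(atz(p,uv,.134,W1).round(4))
E
```

```text
[ 0.49342799 -0.15626907  0.23260083]
spoiled_1 0.92 [244.  20. 304.  86.] [271.5  54.8] [ 0.4413 -0.0206  0.026 ]
spoiled_1 0.9 [140.   0. 193.  22.] [166.6   9.5] [0.3438 0.009  0.026 ]
spoiled_1 0.78 [353.  12. 419.  83.] [386.3  48.4] [ 0.549  -0.0062  0.026 ]
dial_grip 0.85 [309. 244. 369. 300.] [338.1 268.7] [ 0.5261 -0.2333  0.026 ]
[ 401.85567639 -172.55964307]
[ 409.17133131 -326.27223364]
[ 0.4249 -0.3253  0.134 ]
[ 0.3362 -0.3344  0.134 ]
[ 0.5137 -0.3203  0.134 ]
[ 0.3485 -0.3313  0.134 ]
[ 0.5026 -0.3191  0.134 ]
[ 0.4216 -0.2464  0.134 ]
[ 0.429 -0.424  0.134]
```

View pics/w2.png

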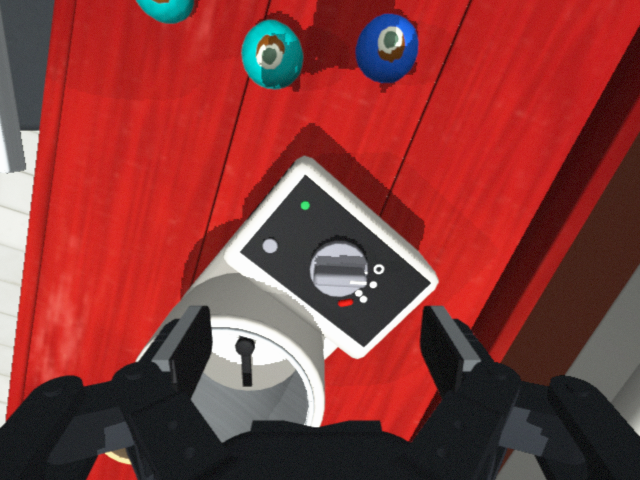

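The dial is at (338,268), bar pointing image-right to the white ring (379,269), red mark at (346,303); the blue and turquoise look-alikes are at the top and agree with my triangulation to about 1 mm.

drive_tool:
  rows:
    - [0,0,0,0.038,0.0086,0,1]
    - [0,0,0,0.038,0.0086,0,1]
    - [0,0,0,0.038,0.0086,0,1]
    - [0,0,0,0.038,0.0086,0,1]
    - [0,0,0,0.038,0.0086,0,1]
    - [0,0,0,0.038,0.0086,0,1]
    - [0,0,0,0.038,0.0086,0,1]
    - [0,0,0,0.038,0.0086,0,1]

```text
time: 4.8
tool_pos: [0.5391, 0.1473, 0.2324]
tcp_rot: [2.137, 2.301, 0.0]
wrist_force: [1.1, 0.7, -0.4]
width: 1.002
grip_force: 0.0
```

drive_tool:
  rows:
    - [0,0,0,0,0,0.02,1]
    - [0,0,0,0,0,0.03,1]
    - [0,0,0,0,0,0.03,1]
    - [0,0,0,0,0,0.03,1]
    - [0,0,0,0,0,0.02,1]
    - [0,0,0,0,0,0,1]

```text
time: 5.3
tool_pos: [0.5345, 0.1446, 0.0965]
tcp_rot: [-2.134, -2.299, 0.014]
wrist_force: [-0.8, -0.2, 1.0]
width: 1.0
grip_force: 0.0
```

```bash
python3 - <<'E'
from h import *
s=status.read_state();p=read_camera('wrist');save(p,'w3');W=wristW(p,s)
print(s['tool_pos'],R.from_rotvec(s['tcp_rot']).as_matrix().round(3).tolist())
for m in masks_of(p,'spoiled_1')[:5]:
    c=np.argwhere(m['mask']).mean(0)[::-1];print(round(m['score'],2),np.round(m['bbox']),c.round(1),atz(p,c,.026,W).round(4))
s['tool_pos']=[.49343,-.15627,.2326];s['tcp_rot']=[-2.129,-2.308,-.004]
W=wristW(p,s);a=cv2.imread('pics/w2.png')
cv2.imwrite('pics/dial.png',cv2.resize(a[225:320,290:400],None,fx=5,fy=5,interpolation=cv2.INTER_CUBIC))
for uv in[(338,268)]: print(atz(p,uv,.099,W),atz(p,uv,.122,W))
for x in([.518,-.204,.122],): print(proj(p,x,W))
E
```

```text
[0.53445009 0.14461572 0.09650616] [[-0.074, 0.997, -0.01], [0.997, 0.074, -0.003], [-0.002, -0.01, -1.0]]
0.95 [284. 189. 368. 272.] [325.4 230.1] [0.5409 0.1512 0.026 ]
0.9 [284.  45. 367. 136.] [323.7  88.8] [0.5321 0.2428 0.026 ]
0.89 [191. 380. 228. 437.] [211.4 405.6] [ 0.4586 -0.009   0.026 ]
0.67 [284. 376. 354. 426.] [318.9 401.7] [0.5479 0.0026 0.026 ]
[ 0.5185772  -0.20276223  0.099     ] [ 0.51627397 -0.19341148  0.122     ]
[338.7665707  279.59110216]
```

View pics/dial.png

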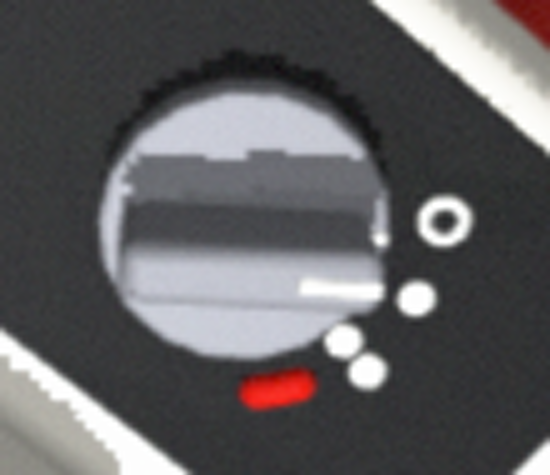

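View pics/w3.png

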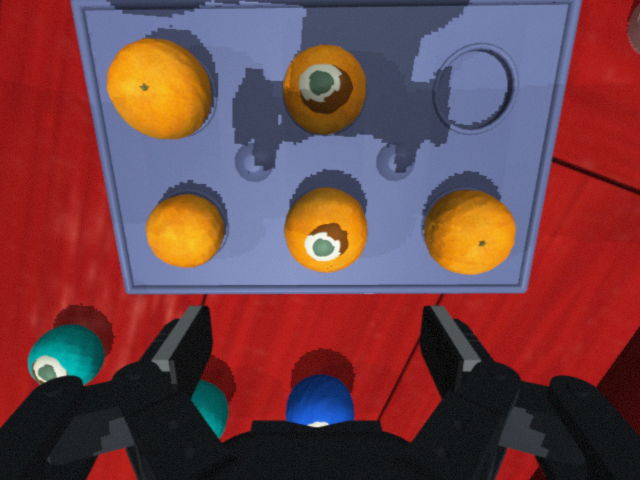

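The dial crop shows the bar nearly level (about 2° clockwise of image-right) with its top centre at about (341,280). The wrist picture shows the two mouldy fruits in the middle column at (325,230) and (324,89), with good ones left and right and the empty pocket at upper right.

drive_tool:
  rows:
    - [0,0,0,0.002,0,0,1]
    - [0,0,0,0,0,0,1]

```text
time: 5.57
tool_pos: [0.5401, 0.1496, 0.1047]
tcp_rot: [2.134, 2.303, 0.006]
wrist_force: [-0.0, -0.3, 1.1]
width: 1.002
grip_force: 0.0
```

```bash
cat > d.py <<'E'
from h import *
import sys
s=status.read_state();M=R.from_rotvec(s['tcp_rot']).as_matrix()
t=np.array([float(x) for x in sys.argv[1:4]])
print(s['time'],s['tool_pos'].round(4),'yaw(tool y)',np.degrees(np.arctan2(M[1,1],M[0,1])).round(2),'z',M[:,2].round(4),'tool shift',(M.T@(t-s['tool_pos'])).round(4),s['wrist_force'].round(1),s['width'],s['grip_force'])
E
python3 d.py .539 .152 .007
```

```text
5.5667 [0.5401 0.1496 0.1047] yaw(tool y) 4.36 z [ 0.0041  0.001  -1.    ] tool shift [ 0.0024 -0.0013  0.0977] [-0.  -0.3  1.1] 1.0024311021609777 0.0
```

drive_tool:
  rows:
    - [0,0,0,0.002,0,0.02,1]
    - [0,0,0,0,0,0.02,1]
    - [0,0,0,0,0,0.02,1]
    - [0,0,0,0,0,0.018,1]
    - [0,0,0,0,0,0.012,1]
    - [0,0,0,0,0,0.005,1]
    - [0,0,0,0,0,0,1]
    - [0,0,0,0,0,0,1]

```text
time: 6.23
tool_pos: [0.5386, 0.1518, 0.0083]
tcp_rot: [2.133, 2.305, 0.002]
wrist_force: [0.9, 0.9, 0.8]
width: 1.0
grip_force: 0.0
```

```bash
python3 d.py .539 .152 .007
```

```text
6.2333 [0.5386 0.1518 0.0083] yaw(tool y) 4.42 z [ 1.5e-03  4.0e-04 -1.0e+00] tool shift [0.0001 0.0004 0.0013] [0.9 0.9 0.8] 0.9999051654334231 0.0
```

drive_tool:
  rows:
    - [0,0,0,0,0,0.001,0.4]
    - [0,0,0,0,0,0,0.4]
    - [0,0,0,0,0,0,0.4]
    - [0,0,0,0,0,0,0.4]
    - [0,0,0,0,0,0,0.4]
    - [0,0,0,0,0,0,0.4]
  force: 30

```text
time: 6.73
tool_pos: [0.5394, 0.1519, 0.008]
tcp_rot: [2.133, 2.304, 0.004]
wrist_force: [0.7, 0.1, 6.3]
width: 0.556
grip_force: 27.7
```

drive_tool:
  rows:
    - [0,0,0,0,0,-0.005,0.4]
    - [0,0,0,0,0,-0.015,0.4]
    - [0,0,0,0,0,-0.03,0.4]
    - [0,0,0,0,0,-0.03,0.4]
    - [0,0,0,0,0,0,0.4]
    - [0,0,0,0,0,0,0.4]

```text
time: 7.23
tool_pos: [0.5395, 0.1521, 0.0889]
tcp_rot: [2.132, 2.304, 0.007]
wrist_force: [0.0, 0.4, -0.6]
width: 0.541
grip_force: 26.4
```

```bash
python3 - <<'E'
from h import *
p=read_camera('wrist');save(p,'w4')
E
```

```text
(no output)
```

View pics/w4.png

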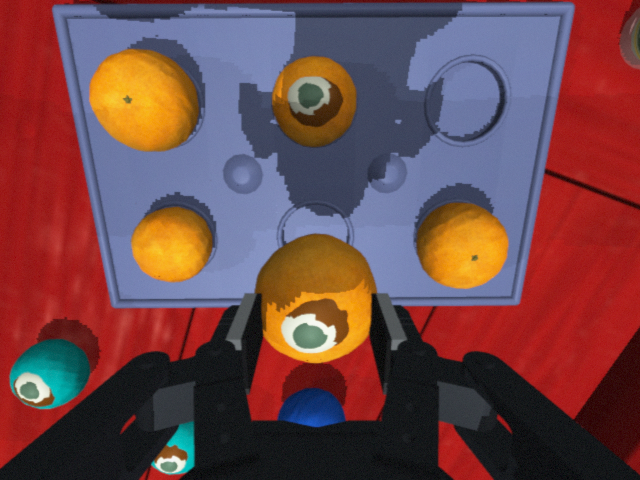

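Held: the fruit is between the pads at (315,300) and its pocket at (316,235) is empty; neighbours undisturbed.

drive_tool:
  rows:
    - [0,0,0,0,0,-0.02,0.4]
    - [0,0,0,0,0,-0.035,0.4]
    - [0,0,0,0,0,-0.035,0.4]
    - [0,0,0,-0.012,-0.004,-0.02,0.4]
    - [0,0,0,-0.024,-0.008,0,0.4]
    - [0,0,0,-0.036,-0.0117,0,0.4]
    - [0,0,0,-0.036,-0.0117,0,0.4]
    - [0,0,0,-0.036,-0.0117,0,0.4]
  force: 40

```text
time: 7.95
tool_pos: [0.4998, 0.0035, 0.1943]
tcp_rot: [-2.13, -2.305, 0.004]
wrist_force: [0.2, 0.1, -0.6]
width: 0.526
grip_force: 35.0
```

drive_tool:
  rows:
    - [0,0,0,-0.036,-0.0117,0,0.4]
    - [0,0,0,-0.036,-0.0117,0,0.4]
    - [0,0,0,-0.036,-0.0117,0,0.4]
    - [0,0,0,-0.036,-0.0117,0,0.4]
    - [0,0,0,-0.036,-0.0117,0,0.4]
    - [0,0,0,-0.036,-0.0117,0,0.4]
    - [0,0,0,-0.036,-0.0117,0,0.4]
    - [0,0,0,-0.036,-0.0117,0,0.4]

```text
time: 8.62
tool_pos: [0.4286, -0.2907, 0.1941]
tcp_rot: [-2.132, -2.302, 0.0]
wrist_force: [0.6, 0.5, -2.1]
width: 0.525
grip_force: 35.0
```

drive_tool:
  rows:
    - [0,0,0,-0.022,-0.007,0,0.4]
    - [0,0,0,-0.012,-0.004,0,0.4]
    - [0,0,0,0,0,0,0.4]
    - [0,0,0,0,0,0,0.4]

```text
time: 8.95
tool_pos: [0.4216, -0.3239, 0.1948]
tcp_rot: [-2.133, -2.302, -0.001]
wrist_force: [-0.1, 0.7, -0.3]
width: 0.525
grip_force: 35.4
```

```bash
python3 d.py .424 -.324 .08; python3 - <<'E'
from h import *
s=dict(tool_pos=[.49343,-.15627,.2326],tcp_rot=[-2.129,-2.308,-.004])
p=read_camera('wrist');W=wristW(p,s)
f=lambda u,v,z:atz(p,(290+u/5,225+v/5),z,W)
for a,b,z in[((122,255),(385,262),.122),((135,297),(380,308),.122),((300,287),(385,291),.122)]:
  A,B=f(*a,z),f(*b,z);v=B-A;print(A,B,np.degrees(np.arctan2(v[1],v[0])))
print(f(243,225,.099),f(253,276,.122))
E
```

```text
8.95 [ 0.4216 -0.3239  0.1948] yaw(tool y) 4.35 z [-0.002   0.0027 -1.    ] tool shift [-0.0006  0.0026  0.1148] [-0.1  0.7 -0.3] 0.5248380520722696 35.35399846499786
[ 0.4969512  -0.20236675  0.122     ] [ 0.54181518 -0.2000055   0.122     ] 3.012771805875938
[ 0.49980848 -0.21000018  0.122     ] [ 0.54203106 -0.20863324  0.122     ] 1.854282630997232
[ 0.52786311 -0.20582519  0.122     ] [ 0.54249023 -0.20538363  0.122     ] 1.729112285142014
[ 0.51931847 -0.20468155  0.099     ] [ 0.51961641 -0.20443403  0.122     ]
```

drive_tool:
  rows:
    - [0,0,0,-0.01,0.0025,0.02,0.4]
    - [0,0,0,-0.01,0,0.025,0.4]
    - [0,0,0,0,0,0.025,0.4]
    - [0,0,0,0,0,0.025,0.4]
    - [0,0,0,0,0,0.015,0.4]
    - [0,0,0,0,0,0.007,0.4]
    - [0,0,0,0,0,0,0.4]
    - [0,0,0,0,0,0,0.4]

```text
time: 9.67
tool_pos: [0.4269, -0.3435, 0.0796]
tcp_rot: [-2.132, -2.307, -0.0]
wrist_force: [-0.7, 0.2, -0.0]
width: 0.529
grip_force: 35.5
```

drive_tool:
  rows:
    - [0,0,0,0,0,0,0.75]
    - [0,0,0,0,0,0,0.85]
    - [0,0,0,0,0,0,0.85]
    - [0,0,0,0,0,0,0.85]
    - [0,0,0,0,0,-0.02,0.85]
    - [0,0,0,0,0,-0.035,0.85]
    - [0,0,0,0,0,-0.035,0.85]
    - [0,0,0,0,0,-0.03,0.85]

```text
time: 10.33
tool_pos: [0.4266, -0.3448, 0.2018]
tcp_rot: [2.133, 2.304, 0.0]
wrist_force: [1.2, -0.3, 0.2]
width: 0.851
grip_force: 0.0
```

```bash
python3 - <<'E'
from h import *
p=read_camera('wrist');save(p,'w5')
for m in masks_of(p,'spoiled_1')[:4]: print(m['score'],m['bbox'])
E
python3 d.py .532 .2435 .195
```

```text
0.64 [324.8, 197.3, 386.6, 261.7]
10.4333 [ 0.4299 -0.3477  0.207 ] yaw(tool y) 4.41 z [ 0.0099 -0.0087 -0.9999] tool shift [0.5817 0.1472 0.0079] [0.1 0.3 0. ] 0.8482887949070229 0.0
```

drive_tool:
  rows:
    - [0,0,0,0.02,0.005,0,1]
    - [0,0,0,0.038,0.01,0,1]
    - [0,0,0,0.038,0.01,0,1]
    - [0,0,0,0.038,0.01,0,1]
    - [0,0,0,0.038,0.01,0,1]
    - [0,0,0,0.038,0.01,0,1]
    - [0,0,0,0.038,0.01,0,1]
    - [0,0,0,0.038,0.01,0,1]

```text
time: 11.1
tool_pos: [0.4787, -0.0517, 0.199]
tcp_rot: [2.135, 2.305, 0.0]
wrist_force: [1.3, -0.4, 0.6]
width: 0.998
grip_force: 0.0
```

drive_tool:
  rows:
    - [0,0,0,0.038,0.01,0,1]
    - [0,0,0,0.038,0.01,0,1]
    - [0,0,0,0.038,0.01,0,1]
    - [0,0,0,0.038,0.01,0,1]
    - [0,0,0,0.038,0.01,0,1]
    - [0,0,0,0.038,0.01,0,1]
    - [0,0,0,0.038,0.01,0,1]
    - [0,0,0,0.025,0.006,0,1]

```text
time: 11.77
tool_pos: [0.5323, 0.2459, 0.1988]
tcp_rot: [-2.132, -2.307, -0.001]
wrist_force: [1.0, 0.3, -0.5]
width: 1.0
grip_force: 0.0
```

drive_tool:
  rows:
    - [0,0,0,0,0,0.02,1]
    - [0,0,0,0,0,0.03,1]
    - [0,0,0,0,0,0.03,1]
    - [0,0,0,0,0,0.015,1]
    - [0,0,0,0,0,0,1]
    - [0,0,0,0,0,0,1]
    - [0,0,0,0,0,0,1]

```text
time: 12.35
tool_pos: [0.5333, 0.2428, 0.1054]
tcp_rot: [2.134, 2.305, 0.003]
wrist_force: [0.7, -0.1, -0.1]
width: 0.997
grip_force: 0.0
```

```bash
python3 d.py .532 .2435 .006;python3 - <<'E'
from h import *
s=status.read_state();p=read_camera('wrist');W=wristW(p,s)
for n in('spoiled_1','sound_1'):
  for m in masks_of(p,n)[:4]:
    c=np.argwhere(m['mask']).mean(0)[::-1];print(n,round(m['score'],2),np.round(m['bbox']),c.round(1),atz(p,c,.024,W).round(4))
E
```

```text
12.35 [0.5333 0.2428 0.1054] yaw(tool y) 4.41 z [ 1.6e-03  7.0e-04 -1.0e+00] tool shift [ 0.0008 -0.0014  0.0994] [ 0.7 -0.1 -0.1] 0.9965961046100437 0.0
spoiled_1 0.71 [ 93. 449. 114. 473.] [102.  461.2] [0.3548 0.0088 0.024 ]
sound_1 0.74 [401. 309. 456. 380.] [414.9 347.3] [0.6229 0.1522 0.024 ]
sound_1 0.68 [173. 314. 229. 375.] [213.6 343.4] [0.4585 0.1432 0.024 ]
sound_1 0.64 [130. 198. 218. 280.] [172.6 236.9] [0.429  0.2324 0.024 ]
```

```bash
python3 - <<'E'
from h import *
s=status.read_state();p=read_camera('wrist');save(p,'w6');W=wristW(p,s);print(proj(p,[.532,.2435,.024],W))
E
```

```text
[311.65320562 232.7949815 ]
```

View pics/w6.png

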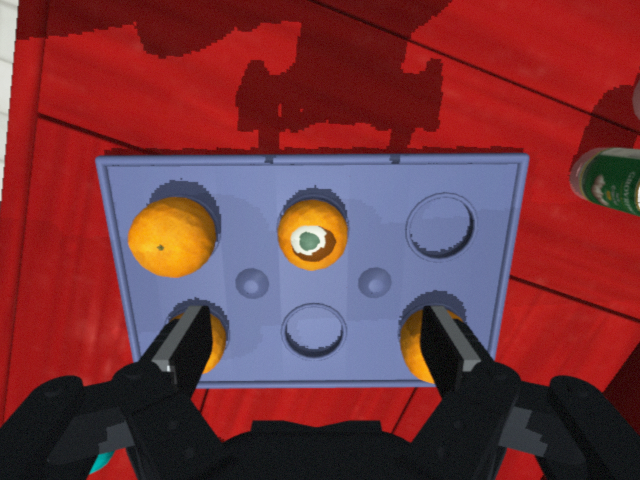

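The mouldy fruit sits at (312,234), as predicted (312,233); the grasp is aligned.

drive_tool:
  rows:
    - [0,0,0,0.001,-0.001,0.02,1]
    - [0,0,0,0,0,0.025,1]
    - [0,0,0,0,0,0.025,1]
    - [0,0,0,0,0,0.018,1]
    - [0,0,0,0,0,0.008,1]
    - [0,0,0,0,0,0.003,1]
    - [0,0,0,0,0,0,1]
    - [0,0,0,0,0,0,1]

```text
time: 13.22
tool_pos: [0.5326, 0.2439, 0.0067]
tcp_rot: [2.133, 2.305, 0.003]
wrist_force: [0.5, -0.6, -0.2]
width: 1.004
grip_force: 0.0
```

drive_tool:
  rows:
    - [0,0,0,0,0,0,0.35]
    - [0,0,0,0,0,0,0.35]
    - [0,0,0,0,0,0,0.35]
    - [0,0,0,0,0,0,0.35]
    - [0,0,0,0,0,0,0.35]
    - [0,0,0,0,0,0,0.35]
    - [0,0,0,0,0,0,0.35]
  force: 35

```text
time: 13.8
tool_pos: [0.5319, 0.2441, 0.0086]
tcp_rot: [-2.134, -2.305, -0.002]
wrist_force: [-5.9, -1.1, 17.5]
width: 0.348
grip_force: 10.4
```

drive_tool:
  rows:
    - [0,0,0,0,0,-0.005,0.35]
    - [0,0,0,0,0,-0.015,0.35]
    - [0,0,0,0,0,-0.03,0.35]
    - [0,0,0,0,0,-0.03,0.35]
    - [0,0,0,0,0,0,0.35]
    - [0,0,0,0,0,0,0.35]

```text
time: 14.3
tool_pos: [0.5336, 0.2443, 0.0882]
tcp_rot: [2.132, 2.304, 0.008]
wrist_force: [0.3, 1.0, 0.2]
width: 0.352
grip_force: 0.0
```

drive_tool:
  rows:
    - [0,0,0,0,0,0,1]
    - [0,0,0,0,0,0,1]
    - [0,0,0,0,0,0,1]
    - [0,0,0,0,0,0,1]

```text
time: 14.63
tool_pos: [0.5302, 0.2429, 0.0837]
tcp_rot: [-2.133, -2.305, 0.004]
wrist_force: [-0.6, 0.1, 0.3]
width: 0.901
grip_force: 0.0
```

```bash
python3 d.py .532 .2435 .006;python3 - <<'E'
from h import *
s=status.read_state();p=read_camera('wrist');save(p,'w7');W=wristW(p,s)
hsv=cv2.cvtColor(p['color'],cv2.COLOR_RGB2HSV)
m=cv2.inRange(hsv,(8,120,60),(22,255,255));m=cv2.morphologyEx(m,cv2.MORPH_CLOSE,np.ones((25,25)))
n,l,st,c=cv2.connectedComponentsWithStats(m)
for i in range(1,n):
  if st[i,4]>800: print(st[i],c[i].round(1),atz(p,c[i],.024,W).round(4))
print(proj(p,[.532,.2435,.024],W))
# tray pocket ref: other fruit
d=read_camera('side');save(d,'s7')
hsv=cv2.cvtColor(d['color'],cv2.COLOR_RGB2HSV);m=cv2.inRange(hsv,(8,120,60),(22,255,255));m=cv2.morphologyEx(m,cv2.MORPH_CLOSE,np.ones((7,7)))
n,l,st,c=cv2.connectedComponentsWithStats(m)
for i in range(1,n):
  if st[i,4]>60: print('side',st[i],c[i].round(1),atz(d,c[i],.024).round(3))
E
```

```text
14.6333 [0.5302 0.2429 0.0837] yaw(tool y) 4.42 z [-0.0026 -0.001  -1.    ] tool shift [0.0005 0.002  0.0777] [-0.6  0.1  0.3] 0.9011633535847768 0.0
[ 117  204   97   88 6501] [165.7 247. ] [0.4289 0.2323 0.024 ]
[ 281  207   75   77 4579] [318.1 244.6] [0.5325 0.2423 0.024 ]
[317.46016548 242.78223613]
side [392   0  79  35 726] [426.8   5.6] [-1.59991e+02  8.82966e+02  2.40000e-02]
side [490  62  12  65  65] [495.5  94. ] [ 0.24  -3.852  0.024]
side [424  96  21  47  78] [429.3 124.4] [ 0.581 -2.209  0.024]
side [370 165  24  30 308] [378.5 174.9] [ 0.606 -0.969  0.024]
side [385 180  20  17 227] [394.2 189. ] [ 0.489 -0.806  0.024]
side [418 218  26  17 248] [430.6 225.7] [ 0.269 -0.471  0.024]
side [255 273  20  20 318] [264.6 282.6] [0.644 0.151 0.024]
side [172 280  19  15 203] [181.8 286.2] [0.85  0.266 0.024]
side [311 288  28  37 640] [324.7 306.7] [0.438 0.195 0.024]
side [277 301  18  16 222] [285.4 309.1] [0.53  0.25  0.024]
```

View pics/w7.png

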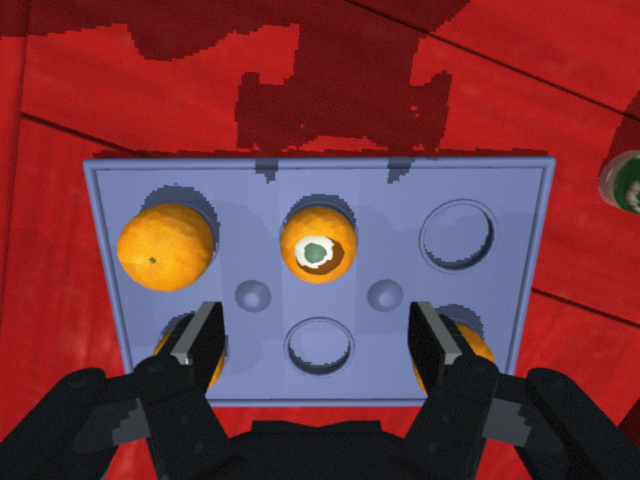

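The fruit is still upright in its pocket at (318,245), so it slipped out because the grip was too high for this flat fruit. I'll retry slightly lower and with a softer grip.

drive_tool:
  rows:
    - [0,0,0,0,0,0.02,0.9]
    - [0,0,0,0,0,0.025,0.9]
    - [0,0,0,0,0,0.02,0.9]
    - [0,0,0,0,0,0.01,0.9]
    - [0,0,0,0,0,0.0065,0.9]
    - [0,0,0,0,0,0,0.9]
    - [0,0,0,0,0,0,0.8]
    - [0,0,0,0,0,0,0.7]
  force: 20

```text
time: 15.4
tool_pos: [0.5325, 0.2439, 0.0051]
tcp_rot: [2.133, 2.305, 0.003]
wrist_force: [-0.5, 0.1, 1.0]
width: 0.701
grip_force: 0.0
```

drive_tool:
  rows:
    - [0,0,0,0,0,0,0.65]
    - [0,0,0,0,0,0,0.61]
    - [0,0,0,0,0,0,0.58]
    - [0,0,0,0,0,0,0.56]
    - [0,0,0,0,0,0,0.56]
    - [0,0,0,0,0,0,0.56]

```text
time: 15.9
tool_pos: [0.5314, 0.2434, 0.0039]
tcp_rot: [2.134, 2.306, 0.0]
wrist_force: [-0.4, -0.6, -0.7]
width: 0.558
grip_force: 0.0
```

drive_tool:
  rows:
    - [0,0,0,0,0,0,0.53]
    - [0,0,0,0,0,0,0.5]
    - [0,0,0,0,0,0,0.5]

```text
time: 16.15
tool_pos: [0.5313, 0.2434, 0.0038]
tcp_rot: [2.134, 2.306, 0.0]
wrist_force: [-0.2, -0.2, 0.4]
width: 0.503
grip_force: 0.0
```

drive_tool:
  rows:
    - [0,0,0,0,0,0,0.47]
    - [0,0,0,0,0,0,0.45]
    - [0,0,0,0,0,0,0.45]

```text
time: 16.4
tool_pos: [0.5318, 0.2435, 0.0051]
tcp_rot: [2.134, 2.305, 0.001]
wrist_force: [-2.2, -1.0, 7.6]
width: 0.451
grip_force: 7.7
```

```bash
python3 - <<'E'
from h import *
p=read_camera('wrist');K=np.array(p['intrinsics']);print(K)
M=np.linalg.inv(np.array(p['mount']))
def pr(x):
    c=M@np.append(x,1);v=K@[c[0],-c[1],-c[2]];return (v[:2]/v[2]).round(0),round(-c[2],3)
print(pr([0,0,0]))
for z in(-.013,-.03,-.045):print(z,pr([0,.0425,z]),pr([0,-.0425,z]),pr([.011,.0425,z]))
for z in(-.006,-.025,-.04):print(z,pr([0,.023,z]),pr([.011,.023,z]))
print(pr([0,0,.0]),[pr([0,.029,z]) for z in(-.02,0,.01)])
E
```

```text
[[361.98215686   0.         315.83982182]
 [  0.         361.98215686 238.34408402]
 [  0.           0.           1.        ]]
(array([314., 280.]), np.float64(0.189))
-0.013 (array([401., 291.]), np.float64(0.177)) (array([227., 291.]), np.float64(0.177)) (array([403., 271.]), np.float64(0.173))
-0.03 (array([410., 308.]), np.float64(0.161)) (array([218., 308.]), np.float64(0.161)) (array([412., 286.]), np.float64(0.157))
-0.045 (array([419., 327.]), np.float64(0.146)) (array([208., 327.]), np.float64(0.146)) (array([421., 302.]), np.float64(0.143))
-0.006 (array([359., 285.]), np.float64(0.183)) (array([360., 265.]), np.float64(0.18))
-0.025 (array([364., 303.]), np.float64(0.165)) (array([365., 281.]), np.float64(0.162))
-0.04 (array([369., 320.]), np.float64(0.151)) (array([370., 296.]), np.float64(0.148))
(array([314., 280.]), np.float64(0.189)) [(array([376., 298.]), np.float64(0.17)), (array([370., 280.]), np.float64(0.189)), (array([367., 273.]), np.float64(0.199))]
```

drive_tool:
  rows:
    - [0,0,0,0,0,0,0.75]
    - [0,0,0,0,0,0,0.75]
    - [0,0,0,0,0,0,0.75]
    - [0,0,0,0,0,0.002,0.75]
    - [0,0,0,0,0,0,0.75]

```text
time: 16.87
tool_pos: [0.5308, 0.2432, 0.0011]
tcp_rot: [-2.134, -2.305, 0.001]
wrist_force: [0.4, -0.2, 0.3]
width: 0.753
grip_force: 0.0
```

drive_tool:
  rows:
    - [0,0,0,0,0,0.002,0.8]
    - [0,0,0,0,0,0.003,0.8]
    - [0,0,0,0,0,0.002,0.8]
    - [0,0,0,0,0,0,0.8]
    - [0,0,0,0,0,0,0.8]

```text
time: 17.28
tool_pos: [0.531, 0.2433, -0.0056]
tcp_rot: [-2.134, -2.305, 0.001]
wrist_force: [-0.1, 0.6, 0.3]
width: 0.8
grip_force: 0.0
```

drive_tool:
  rows:
    - [0,0,0,0,0,0.002,0.8]
    - [0,0,0,0,0,0.003,0.8]
    - [0,0,0,0,0,0.002,0.8]
    - [0,0,0,0,0,0,0.8]
    - [0,0,0,0,0,0,0.8]

```text
time: 17.7
tool_pos: [0.5311, 0.2433, -0.0125]
tcp_rot: [-2.134, -2.305, 0.001]
wrist_force: [-0.7, 0.1, 0.2]
width: 0.8
grip_force: 0.0
```

drive_tool:
  rows:
    - [0,0,0,0,0,0.002,0.8]
    - [0,0,0,0,0,0.002,0.8]
    - [0,0,0,0,0,0,0.8]
    - [0,0,0,0,0,0,0.8]

```text
time: 18.03
tool_pos: [0.5311, 0.2433, -0.0164]
tcp_rot: [-2.134, -2.305, 0.001]
wrist_force: [0.3, -0.2, 0.3]
width: 0.799
grip_force: 0.0
```

drive_tool:
  rows:
    - [0,0,0,0,0,0,0.72]
    - [0,0,0,0,0,0,0.66]
    - [0,0,0,0,0,0,0.6]
    - [0,0,0,0,0,0,0.56]
    - [0,0,0,0,0,0,0.52]
    - [0,0,0,0,0,0,0.52]
    - [0,0,0,0,0,0,0.52]
  force: 25

```text
time: 18.62
tool_pos: [0.5317, 0.2435, -0.0156]
tcp_rot: [2.134, 2.305, 0.001]
wrist_force: [-1.6, -0.1, 5.4]
width: 0.582
grip_force: 25.9
```

drive_tool:
  rows:
    - [0,0,0,0,0,-0.005,0.45]
    - [0,0,0,0,0,-0.01,0.45]
    - [0,0,0,0,0,-0.025,0.45]
    - [0,0,0,0,0,-0.035,0.45]
    - [0,0,0,0,0,-0.035,0.45]
    - [0,0,0,0,0,-0.035,0.45]
    - [0,0,0,0,0,-0.035,0.45]
    - [0,0,0,0,0,-0.02,0.45]
  force: 30

```text
time: 19.28
tool_pos: [0.5331, 0.2442, 0.1893]
tcp_rot: [2.132, 2.304, 0.009]
wrist_force: [1.0, 0.8, 0.2]
width: 0.578
grip_force: 31.3
```

```bash
python3 d.py .424 -.31 .185; python3 - <<'E'
from h import *
s=status.read_state();p=read_camera('wrist');save(p,'w8')
hsv=cv2.cvtColor(p['color'],cv2.COLOR_RGB2HSV)
m=cv2.inRange(hsv,(8,120,60),(22,255,255));m=cv2.morphologyEx(m,cv2.MORPH_CLOSE,np.ones((25,25)))
n,l,st,c=cv2.connectedComponentsWithStats(m)
for i in range(1,n):
  if st[i,4]>800: print(st[i],c[i].round(1))
E
```

```text
19.2833 [0.5331 0.2442 0.1893] yaw(tool y) 4.43 z [ 0.006   0.0025 -1.    ] tool shift [-0.5441 -0.1516  0.0022] [1.  0.8 0.2] 0.5783932518913956 31.290834315586835
[ 575   72   65   80 2658] [612.1 104.6]
[ 173  181   65   62 3097] [205.8 211.6]
[  193   261   248   127 14647] [319.  311.2]
[ 574  315   66  165 5408] [616.9 399.8]
```

drive_tool:
  rows:
    - [0,0,0,-0.015,-0.004,0,0.45]
    - [0,0,0,-0.025,-0.007,0,0.45]
    - [0,0,0,-0.036,-0.01,0,0.45]
    - [0,0,0,-0.036,-0.01,0,0.45]
    - [0,0,0,-0.036,-0.01,0,0.45]
    - [0,0,0,-0.036,-0.01,0,0.45]
    - [0,0,0,-0.036,-0.01,0,0.45]
    - [0,0,0,-0.036,-0.01,0,0.45]

```text
time: 20.0
tool_pos: [0.478, -0.0193, 0.1824]
tcp_rot: [-2.133, -2.305, 0.003]
wrist_force: [0.4, -0.7, -0.4]
width: 0.578
grip_force: 31.3
```

drive_tool:
  rows:
    - [0,0,0,-0.036,-0.01,0,0.45]
    - [0,0,0,-0.036,-0.01,0,0.45]
    - [0,0,0,-0.036,-0.01,0,0.45]
    - [0,0,0,-0.036,-0.01,0,0.45]
    - [0,0,0,-0.036,-0.01,0,0.45]
    - [0,0,0,-0.036,-0.01,0,0.45]
    - [0,0,0,-0.036,-0.01,0,0.45]
    - [0,0,0,0,-0.001,0,0.45]

```text
time: 20.67
tool_pos: [0.4262, -0.2796, 0.1826]
tcp_rot: [-2.14, -2.3, 0.005]
wrist_force: [0.6, 0.9, -0.4]
width: 0.581
grip_force: 31.3
```

drive_tool:
  rows:
    - [0,0,0,-0.024,-0.006,0,0.45]
    - [0,0,0,-0.012,-0.004,0,0.45]
    - [0,0,0,0,0,0,0.45]
    - [0,0,0,0,0,0,0.45]
    - [0,0,0,0,0,0,0.45]

```text
time: 21.08
tool_pos: [0.4214, -0.3096, 0.1832]
tcp_rot: [-2.133, -2.305, -0.001]
wrist_force: [-0.0, 0.2, -0.3]
width: 0.581
grip_force: 31.3
```

```bash
python3 d.py .424 -.31 .075
```

```text
21.0833 [ 0.4214 -0.3096  0.1832] yaw(tool y) 4.43 z [-9.0e-04  1.3e-03 -1.0e+00] tool shift [-0.0007  0.0027  0.1082] [-0.   0.2 -0.3] 0.5806015852164015 31.294646038440987
```

drive_tool:
  rows:
    - [0,0,0,0,0.0025,0.02,0.45]
    - [0,0,0,0,0,0.025,0.45]
    - [0,0,0,0,0,0.025,0.45]
    - [0,0,0,0,0,0.02,0.45]
    - [0,0,0,0,0,0.01,0.45]
    - [0,0,0,0,0,0,0.45]
    - [0,0,0,0,0,0,0.45]

```text
time: 21.67
tool_pos: [0.4244, -0.3097, 0.0838]
tcp_rot: [-2.132, -2.306, -0.0]
wrist_force: [0.4, -0.7, -0.4]
width: 0.576
grip_force: 31.3
```

drive_tool:
  rows:
    - [0,0,0,0,0,0,0.75]
    - [0,0,0,0,0,0,0.85]
    - [0,0,0,0,0,0,0.85]
    - [0,0,0,0,0,0,0.85]
    - [0,0,0,0,0,-0.02,0.85]
    - [0,0,0,0,0,-0.035,0.85]
    - [0,0,0,0,0,-0.035,0.85]
    - [0,0,0,0,0,-0.035,0.85]

```text
time: 22.33
tool_pos: [0.4239, -0.3103, 0.2103]
tcp_rot: [-2.134, -2.305, -0.0]
wrist_force: [0.7, -0.0, 0.2]
width: 0.85
grip_force: 0.0
```

drive_tool:
  rows:
    - [0,0,0,0,0,-0.02,0.6]
    - [0,0,0,0.01,0.03,0,0.6]
    - [0,0,0,0.01,0.03,0,0.6]
    - [0,0,0,0,0,0,0.6]
    - [0,0,0,0,0,0,0.6]
    - [0,0,0,0,0,0,0.6]

```text
time: 22.83
tool_pos: [0.4821, -0.2859, 0.2287]
tcp_rot: [-2.133, -2.306, 0.001]
wrist_force: [-0.2, 0.5, 0.0]
width: 0.601
grip_force: 0.0
```

```bash
python3 d.py .5195 -.2045 .2; python3 - <<'E'
from h import *
s=status.read_state();p=read_camera('wrist');save(p,'w9');W=wristW(p,s)
for n in('spoiled_1','dial_grip'):
  for m in masks_of(p,n)[:4]:
    c=np.argwhere(m['mask']).mean(0)[::-1];print(n,round(m['score'],2),np.round(m['bbox']),c.round(1),atz(p,c,.065,W).round(3))
d=read_camera('side');m=[np.round(m['bbox']).tolist() for m in masks_of(d,'spoiled_1')];print(m)
E
```

```text
22.8333 [ 0.4821 -0.2859  0.2287] yaw(tool y) 4.46 z [-9.e-04 -1.e-04 -1.e+00] tool shift [0.0782 0.0437 0.0286] [-0.2  0.5  0. ] 0.6014282272116281 0.0
spoiled_1 0.91 [264. 242. 322. 299.] [292.8 271.5] [ 0.465 -0.353  0.065]
spoiled_1 0.67 [258. 192. 306. 240.] [278.8 216.5] [ 0.448 -0.297  0.065]
spoiled_1 0.53 [244. 374. 301. 428.] [274.3 401.1] [ 0.453 -0.515  0.065]
dial_grip 0.75 [337.  90. 405. 157.] [368.6 122.7] [ 0.523 -0.205  0.065]
[[370.0, 278.0, 384.0, 293.0], [308.0, 257.0, 326.0, 275.0], [339.0, 262.0, 360.0, 279.0]]
```

View pics/w9.png

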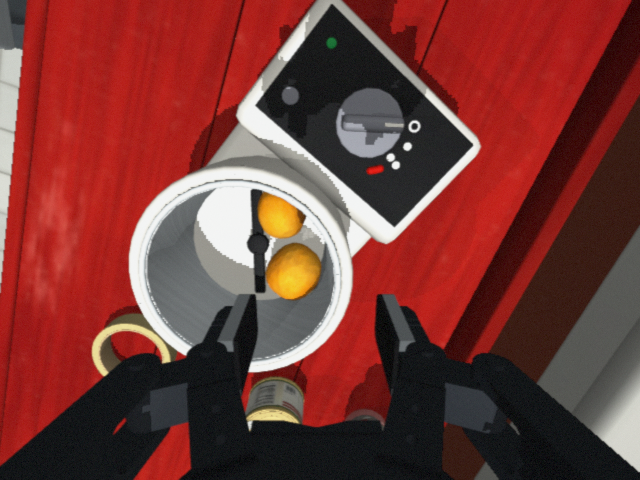

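Both mouldy mandarins are in the bucket at (293,271) and (279,216). The dial is at (369,123) with its bar still pointing to the off ring (414,126).

drive_tool:
  rows:
    - [0,0,-6.8,0,0,0,0.45]
    - [0,0,-6.8,0,0,0,0.45]
    - [0,0,-6.8,0,0,0,0.45]
    - [0,0,-6.8,0,0,0,0.45]
    - [0,0,-6.8,0,0,0,0.45]
    - [0,0,-6.8,0,0,0,0.45]
    - [0,0,-6.8,0,0,0,0.45]
    - [0,0,-6.8,0,0,0,0.45]

```text
time: 23.75
tool_pos: [0.482, -0.2862, 0.2288]
tcp_rot: [-0.836, -3.028, -0.0]
wrist_force: [-0.2, -0.1, 0.5]
width: 0.45
grip_force: 0.0
```

drive_tool:
  rows:
    - [0,0,-6.8,0,0,0,0.45]
    - [0,0,-6.8,0,0,0,0.45]
    - [0,0,-6.8,0,0,0,0.45]
    - [0,0,-6.8,0,0,0,0.45]
    - [0,0,-6,0,0,0,0.45]
    - [0,0,0,0,0,0,0.45]
    - [0,0,0,0,0,0,0.45]

```text
time: 24.33
tool_pos: [0.4821, -0.2862, 0.2288]
tcp_rot: [0.05, -3.141, -0.0]
wrist_force: [-0.7, -0.2, 0.3]
width: 0.449
grip_force: 0.0
```

```bash
python3 d.py .5195 -.2045 .15; python3 - <<'E'
from h import *
print(status.read_state()['q'].round(3))
# bar angle from w9: edges of bar top
s=dict(tool_pos=[.4821,-.2859,.2287],tcp_rot=[-2.133,-2.306,.001])
p=read_camera('wrist');W=wristW(p,s)
A,B=atz(p,(343,121),.122,W),atz(p,(405,126),.122,W);v=B-A;print(A,B,(A+B)/2,np.degrees(np.arctan2(v[1],v[0])))
A,B=atz(p,(336.5,123),.099,W),atz(p,(404,123),.099,W);print((A+B)/2)
E
```

```text
24.3333 [ 0.4821 -0.2862  0.2288] yaw(tool y) 91.82 z [-1.e-04  0.e+00 -1.e+00] tool shift [-0.04    0.0804  0.0788] [-0.7 -0.2  0.3] 0.44909865856134706 0.0
[-0.58   0.031  1.817 -0.     1.294 -2.183]
[ 0.49597895 -0.20629914  0.122     ] [ 0.54198133 -0.20618067  0.122     ] [ 0.51898014 -0.20623991  0.122     ] 0.14755760331984696
[ 0.51940703 -0.20595474  0.099     ]
```

drive_tool:
  rows:
    - [0,0,0,-0.01,0.02,0,0.45]
    - [0,0,0,-0.01,0.02,0,0.45]
    - [0,0,0,-0.01,0.02,0.02,0.45]
    - [0,0,0,-0.01,0.0195,0.03,0.45]
    - [0,0,0,0,0,0.03,0.45]
    - [0,0,0,0,0,0.02,0.45]
    - [0,0,0,0,0,0,0.45]
    - [0,0,0,0,0,0,0.45]

```text
time: 25.05
tool_pos: [0.5186, -0.2046, 0.1276]
tcp_rot: [0.053, -3.138, -0.002]
wrist_force: [0.2, 0.2, 0.5]
width: 0.451
grip_force: 0.0
```

```bash
python3 d.py .519 -.2055 .075
```

```text
25.05 [ 0.5186 -0.2046  0.1276] yaw(tool y) 91.95 z [-0.003   0.0013 -1.    ] tool shift [-0.0006 -0.001   0.0526] [0.2 0.2 0.5] 0.4506957910032029 0.0
```

drive_tool:
  rows:
    - [0,0,0,0,-0.001,0.012,0.45]
    - [0,0,0,0,0,0.01,0.45]
    - [0,0,0,0,0,0.006,0.45]
    - [0,0,0,0,0,0.003,0.45]
    - [0,0,0,0,0,0,0.45]

```text
time: 25.47
tool_pos: [0.5191, -0.206, 0.097]
tcp_rot: [0.055, -3.14, -0.001]
wrist_force: [-0.3, 0.2, 0.6]
width: 0.45
grip_force: 0.0
```

drive_tool:
  rows:
    - [0,0,0,0,0,0.003,0.45]
    - [0,0,0,0,0,0.003,0.45]
    - [0,0,0,0,0,0.003,0.45]
    - [0,0,0,0,0,0,0.45]

```text
time: 25.8
tool_pos: [0.5194, -0.2059, 0.0882]
tcp_rot: [0.056, -3.14, -0.001]
wrist_force: [0.9, -0.4, -0.1]
width: 0.45
grip_force: 0.0
```

drive_tool:
  rows:
    - [0,0,0,0,0,0.003,0.4]
    - [0,0,0,0,0,0.003,0.4]
    - [0,0,0,0,0,0.003,0.4]
    - [0,0,0,0,0,0.003,0.4]
    - [0,0,0,0,0,0,0.4]

```text
time: 26.22
tool_pos: [0.5191, -0.2058, 0.0758]
tcp_rot: [0.055, -3.14, -0.001]
wrist_force: [0.0, -0.7, -0.2]
width: 0.4
grip_force: 0.0
```

drive_tool:
  rows:
    - [0,0,0,0,0,0.002,0.35]
    - [0,0,0,0,0,0.001,0.35]
    - [0,0,0,0,0,0,0.35]
    - [0,0,0,0,0,0,0.35]

```text
time: 26.55
tool_pos: [0.5197, -0.2061, 0.0738]
tcp_rot: [0.055, -3.141, -0.0]
wrist_force: [0.3, -0.3, -0.7]
width: 0.35
grip_force: 0.0
```

drive_tool:
  rows:
    - [0,0,0,0,0,0,0.25]
    - [0,0,0,0,0,0,0.15]
    - [0,0,0,0,0,0,0.05]
    - [0,0,0,0,0,0,0]
    - [0,0,0,0,0,0,0]
    - [0,0,0,0,0,0,0]
    - [0,0,0,0,0,0,0]
  force: 60

```text
time: 27.13
tool_pos: [0.5198, -0.2057, 0.0741]
tcp_rot: [-0.055, 3.141, 0.001]
wrist_force: [-0.2, 4.8, 5.2]
width: 0.116
grip_force: 61.5
```

```bash
python3 d.py .519 -.2055 .074
```

```text
27.1333 [ 0.5198 -0.2057  0.0741] yaw(tool y) 92.01 z [ 2.e-04  7.e-04 -1.e+00] tool shift [0.0008 0.0002 0.0001] [-0.2  4.8  5.2] 0.11606254602911961 61.51726305484772
```

drive_tool:
  rows:
    - [0,0,5,0,0,0,0]
    - [0,0,5,0,0,0,0]
    - [0,0,5,0,0,0,0]
    - [0,0,5,0,0,0,0]
    - [0,0,5,0,0,0,0]
    - [0,0,5,0,0,0,0]
    - [0,0,5,0,0,0,0]
    - [0,0,5,0,0,0,0]
  force: 80

```text
time: 27.8
tool_pos: [0.5195, -0.2066, 0.0742]
tcp_rot: [-1.027, -2.969, 0.002]
wrist_force: [-2.1, 1.1, 5.4]
width: 0.115
grip_force: 82.5
```

drive_tool:
  rows:
    - [0,0,5,0,0,0,0]
    - [0,0,5,0,0,0,0]
    - [0,0,5,0,0,0,0]
    - [0,0,5,0,0,0,0]
    - [0,0,5,0,0,0,0]
    - [0,0,5,0,0,0,0]
    - [0,0,4,0,0,0,0]
    - [0,0,0,0,0,0,0]

```text
time: 28.47
tool_pos: [0.5188, -0.207, 0.0742]
tcp_rot: [-1.848, -2.54, 0.004]
wrist_force: [-4.4, -0.1, 7.3]
width: 0.119
grip_force: 82.9
```

```bash
python3 d.py .519 -.2055 .074; python3 - <<'E'
from h import *
print(status.read_state()['torque'].round(3))
p=read_camera('wrist');save(p,'w10')
for m in masks_of(p,'dial_grip')[:2]: print(m['score'],m['bbox'])
t=read_camera('top');save(t,'t10')
for m in masks_of(t,'dial_grip')[:2]: print(m['score'],m['bbox'])
E
```

```text
28.4667 [ 0.5188 -0.207   0.0742] yaw(tool y) 17.93 z [-0.0018 -0.0017 -1.    ] tool shift [0.0014 0.0007 0.0002] [-4.4 -0.1  7.3] 0.11864872745794625 82.85948395729065
[0.083 0.738 0.2  ]
0.75 [257.7, 238.8, 373.6, 374.2]
0.53 [356.1, 221.3, 359.7, 229.7]
```

drive_tool:
  rows:
    - [0,0,1.5,0,0,0,0]
    - [0,0,0.5,0,0,0,0]
    - [0,0,0,0,0,0,0]
    - [0,0,0,0,0,0,0]

```text
time: 29.0
tool_pos: [0.5188, -0.2071, 0.0742]
tcp_rot: [-1.888, -2.51, 0.004]
wrist_force: [-5.6, 0.5, 7.0]
width: 0.114
grip_force: 82.8
```

```bash
python3 d.py .519 -.2055 .074; python3 - <<'E'
from h import *
print(status.read_state()['torque'].round(3))
s=dict(tool_pos=[.4821,-.2859,.2287],tcp_rot=[-2.133,-2.306,.001])
a=cv2.imread('pics/w9.png');h=cv2.cvtColor(a,cv2.COLOR_BGR2HSV)
m=np.zeros((480,640),bool);m[155:185,355:390]=1
m&=((h[:,:,0]<8)|(h[:,:,0]>172))&(h[:,:,1]>150)&(h[:,:,2]>120);c=np.argwhere(m).mean(0)[::-1];print(m.sum(),c)
p=read_camera('wrist');save(p,'w11');W=wristW(p,s)
C=np.array([.5194,-.2057])
for n,q in(('red',c),('ring',(414,126.5)),('d1',(407,147))):
  v=atz(p,q,.0885,W)[:2]-C;print(n,np.degrees(np.arctan2(v[1],v[0])),np.linalg.norm(v))
E
```

```text
29.0 [ 0.5188 -0.2071  0.0742] yaw(tool y) 16.11 z [-0.0019 -0.0017 -1.    ] tool shift [0.0014 0.0007 0.0002] [-5.6  0.5  7. ] 0.11377124645106595 82.83040165901184
[0.015 0.714 0.149]
116 [374.90517241 169.51724138]
red -73.5949820080247 0.03840792676562527
ring 1.0355771213612006 0.038540830808304956
d1 -24.47606919867989 0.03882778705311614
```

```bash
python3 - <<'E'
from h import *
s=status.read_state();print(s['torque'].round(3))
p=read_camera('wrist');K=np.array(p['intrinsics']);M=np.linalg.inv(np.array(p['mount']))
def pr(x):
    c=M@np.append(x,1);v=K@[c[0],-c[1],-c[2]];return (v[:2]/v[2]).round(1).tolist()
for x in(.012,.023):
  for y in(-.006,.006): print(x,y,pr([x,y,-.048]),pr([x,y,-.026]))
g=cv2.cvtColor(p['color'],cv2.COLOR_RGB2GRAY)
for v in range(232,330,6): print(v,g[v,270:364:3].tolist())
l=cv2.createLineSegmentDetector().detect(g[220:330,260:370])[0][:,0]
for a in l:
  if np.hypot(a[2]-a[0],a[3]-a[1])>14: print(a.round(0)+[260,220,260,220],np.degrees(np.arctan2(a[3]-a[1],a[2]-a[0])).round(1))
E
```

```text
[0.034 0.753 0.181]
0.012 -0.006 [297.9, 303.2] [300.3, 279.5]
0.012 0.006 [329.0, 303.2] [327.3, 279.5]
0.023 -0.006 [297.5, 277.0] [300.0, 256.3]
0.023 0.006 [329.4, 277.1] [327.6, 256.3]
232 [28, 22, 26, 22, 24, 19, 27, 27, 28, 20, 25, 30, 27, 22, 24, 23, 27, 23, 24, 24, 24, 24, 28, 22, 24, 26, 26, 27, 31, 20, 23, 25]
238 [25, 25, 25, 26, 22, 21, 30, 24, 26, 28, 24, 24, 25, 31, 32, 50, 42, 36, 28, 28, 29, 26, 26, 25, 24, 29, 25, 24, 30, 26, 27, 27]
244 [27, 22, 24, 16, 26, 23, 29, 57, 62, 66, 67, 70, 76, 78, 88, 95, 86, 81, 77, 74, 70, 72, 69, 68, 39, 21, 23, 25, 24, 24, 26, 25]
250 [23, 27, 25, 41, 59, 65, 75, 104, 106, 108, 108, 104, 107, 103, 101, 105, 105, 107, 107, 105, 107, 107, 111, 112, 92, 77, 70, 60, 30, 22, 23, 26]
256 [24, 38, 67, 84, 108, 107, 108, 106, 106, 107, 105, 106, 79, 65, 62, 66, 66, 65, 74, 91, 95, 95, 103, 104, 103, 95, 100, 96, 84, 67, 24, 26]
262 [62, 89, 106, 106, 104, 104, 106, 104, 102, 105, 103, 63, 61, 65, 65, 64, 69, 67, 70, 72, 90, 96, 92, 92, 95, 94, 94, 93, 95, 101, 79, 55]
268 [105, 106, 104, 105, 105, 107, 102, 105, 101, 105, 106, 62, 64, 68, 7
[... 1376 characters left out ...]
6, 96, 94, 96, 94, 60, 26, 41, 78, 88, 94, 176, 175, 176, 167, 143, 21, 19, 87, 93, 88, 91, 92, 26, 22, 19, 20, 15]
[267. 322. 270. 307.] -78.6
[358. 301. 365. 321.] 72.8
[260. 305. 264. 322.] 76.0
[328. 328. 329. 288.] -87.6
[325. 306. 320. 323.] 107.0
[332. 291. 334. 328.] 86.1
[297. 328. 300. 291.] -86.1
[286. 303. 282. 328.] 99.5
[349. 328. 345. 303.] -99.3
[371. 275. 354. 251.] -123.8
[303. 307. 304. 328.] 88.5
[274. 257. 260. 279.] 121.4
[355. 254. 334. 242.] -149.4
[304. 255. 322. 254.] -6.1
[334. 241. 315. 238.] -171.2
[315. 238. 293. 242.] 169.9
[299. 288. 302. 258.] -84.0
[333. 245. 301. 244.] -178.8
[291. 246. 273. 256.] 151.3
[328. 258. 332. 282.] 80.7
[322. 272. 303. 273.] 176.6
```

The bar's edges are parallel to the fingers in the image, and the tool points at the red mark with about 0.18 N m of spring torque. Now I hold it there.

drive_tool:
  rows:
    - [0,0,0,0,0,0,0]
    - [0,0,0,0,0,0,0]
    - [0,0,0,0,0,0,0]
    - [0,0,0,0,0,0,0]
    - [0,0,0,0,0,0,0]
    - [0,0,0,0,0,0,0]
    - [0,0,0,0,0,0,0]
    - [0,0,0,0,0,0,0]

```text
time: 29.77
tool_pos: [0.5187, -0.2071, 0.0742]
tcp_rot: [-1.888, -2.51, 0.004]
wrist_force: [-5.3, -0.1, 6.7]
width: 0.116
grip_force: 82.8
```

drive_tool:
  rows:
    - [0,0,0,0,0,0,0]
    - [0,0,0,0,0,0,0]
    - [0,0,0,0,0,0,0]
    - [0,0,0,0,0,0,0]
    - [0,0,0,0,0,0,0]
    - [0,0,0,0,0,0,0]
    - [0,0,0,0,0,0,0]
    - [0,0,0,0,0,0,0]

```text
time: 30.43
tool_pos: [0.5187, -0.2071, 0.0742]
tcp_rot: [-1.888, -2.51, 0.004]
wrist_force: [-5.3, 0.1, 7.3]
width: 0.119
grip_force: 82.8
```

drive_tool:
  rows:
    - [0,0,0,0,0,0,0]
    - [0,0,0,0,0,0,0]
    - [0,0,0,0,0,0,0]
    - [0,0,0,0,0,0,0]
    - [0,0,0,0,0,0,0]
    - [0,0,0,0,0,0,0]
    - [0,0,0,0,0,0,0]
    - [0,0,0,0,0,0,0]

```text
time: 31.1
tool_pos: [0.5187, -0.207, 0.0742]
tcp_rot: [-1.888, -2.51, 0.004]
wrist_force: [-5.6, 0.9, 7.1]
width: 0.118
grip_force: 82.8
```

drive_tool:
  rows:
    - [0,0,0,0,0,0,0]
    - [0,0,0,0,0,0,0]
    - [0,0,0,0,0,0,0]
    - [0,0,0,0,0,0,0]
    - [0,0,0,0,0,0,0]
    - [0,0,0,0,0,0,0]
    - [0,0,0,0,0,0,0]
    - [0,0,0,0,0,0,0]

```text
time: 31.77
tool_pos: [0.5188, -0.2071, 0.0742]
tcp_rot: [-1.888, -2.51, 0.004]
wrist_force: [-5.3, -0.8, 6.9]
width: 0.12
grip_force: 82.8
```

```bash
python3 - <<'E'
from h import *
s=status.read_state();print(s['time'],s['torque'].round(3),s['tcp_rot'],s['width'])
p=read_camera('wrist');g=cv2.cvtColor(p['color'],cv2.COLOR_RGB2GRAY)
l=cv2.createLineSegmentDetector().detect(g[220:330,290:345])[0][:,0]
for a in l:
  if np.hypot(a[2]-a[0],a[3]-a[1])>14: print(a.round(0)+[290,220,290,220],np.degrees(np.arctan2(a[3]-a[1],a[2]-a[0])).round(1))
print(workorder.finish_job())
E
```

```text
31.7667 [0.022 0.78  0.16 ] [-1.8879467  -2.5104827   0.00389112] 0.11990023758566655
[328. 328. 329. 303.] -87.6
[325. 306. 320. 323.] 106.9
[332. 291. 334. 328.] 86.3
[297. 328. 300. 291.] -86.2
[330. 303. 328. 277.] -93.6
[303. 306. 304. 328.] 89.4
[344. 247. 315. 240.] -166.5
[304. 255. 323. 253.] -6.3
[299. 288. 302. 257.] -83.7
[315. 239. 289. 246.] 164.7
[330. 262. 332. 282.] 84.3
[327. 273. 311. 272.] -173.9
the job is handed in; nothing more can be done
None
```

Both mouldy mandarins are in the bucket, and the dial was held at the red mark for about 3 s with the fingers still gripping it when I handed the job in at 31.8 s; the dial angle is inferred from tool angle, torque and camera, and no verdict was returned.

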